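# Sight a marker through the inspection mirror

## Task

Take the inspection mirror out of the wooden tool block, pass its rod down through the eyelet of the inspection stand, and turn it so that the stand's little camera, looking level at the mirror, sees the cross on the marker plate in the middle of the glass. The rod has no stop at the right height, so finish while still holding the mirror by its grip: upright, still, rod through the eyelet, glass level with the lens, and the angle kept. Leave the scraper in its hole and do not shift the stand's marker arm or the things lying around.

Things in the scene. Friction and masses are not known exactly. Their poses are not given: they have to be found in the camera images.
- mirror: Loose steel inspection mirror 155 mm long, about 80 g, upright in either hole of the tool block. Origin at the rod's lower tip, z up the rod, +x where the glass looks. Rod 7 mm wide, tip cone 5 mm; collar 18 mm wide at z = 61 to 65 mm rests on the block; square mirror 40 x 40 x 6 mm centred at z = 85 mm, glass on the +x side only; grip at z = 109 to 155 mm.
- mirror_centre (a point): Middle of the mirror's glass, 85 mm above the rod tip and 2 mm off the rod's axis on the +x side; axes as the mirror's.
- rod_tip (a point): Lower tip of the mirror's rod; axes as the mirror's.
- grip (a point): Point to grip the mirror from above, on the rod's axis 134 mm above the tip, on a square grip 14 x 14 mm (sides along x and y) that reaches 25 mm below and 21 mm above this point; axes as the mirror's.
- tool_block: Fixed wooden block 115 x 46 x 95 mm, origin under its centre, z up. Two upright round holes 13 mm wide and 66 mm deep at x = -35 and +35 mm; one holds the mirror, the other the scraper. A tool stands with its tip 34 mm above the bench and must rise 65 mm to come free of the hole.
- scraper: A second tool with the same rod, collar and square grip, but with a plain blade 24 x 26 mm and a wooden neck in place of the mirror; stands in the other hole and stays there. Origin at its rod tip.
- stand: Fixed inspection stand: base bar 172 x 52 x 10 mm, origin on the bench under the eyelet, z up. The eyelet is held over the base by an arm from a post 40 mm away on the +x side. The camera, a black box 24 x 34 x 28 mm on a post (top 144 mm above the bench), is on the -x side and looks along +x at the eyelet's axis.
- eyelet (a point): Middle of the upper mouth of the eyelet, 75 mm above the bench: an upright steel ring with a 10 mm hole, 10 mm long, 25 mm outside diameter. Mirror rod 7 mm, so 1.5 mm play all round. Nothing is below it down to the arm's hub, 16.5 mm above the bench.
- lens (a point): Front of the camera's lens, 130 mm above the bench and 75 mm from the eyelet's axis; axes as the stand's, so it looks along +x.
- marker (a point): Middle of the dark cross on an upright white plate 28 x 28 mm that faces the eyelet's axis, 75 mm from it, 130 mm above the bench (plate top 144 mm). It stands on a low stiff arm that can turn about that axis and is set 0.7 to 1.8 rad anticlockwise, seen from above, from the lens. +x points outward from the axis.
- sight_normal (a point): An unseen reference point on the eyelet's axis, 130 mm above the bench; its +x axis is level and points midway between the lens and the marker as seen from the eyelet's axis: the direction in which the glass must look for the camera to see the cross centred.
- flux_jar: Small open jar, 40 mm wide and 39 mm high, loose bystander; origin under its centre.
- wax_tin: Round wooden box 63 mm wide and 23 mm high, loose bystander; origin under its centre.
- graver: Graver with a bulbous wooden handle, 94 mm long, 25 mm high, lying down, loose bystander; origin under its middle, length along y.
- mini_clamp0: Small pin clamp 15 x 42 x 26 mm, loose bystander; origin under its centre.
- cross_tweezers: Cross-locking tweezers, 146 mm long, 10 mm high, lying near the front edge, loose bystander; origin under their middle, length along y.
- fold_lamp_left: Fixed obstacle: a white folding desk lamp to the right of the work, foot about 100 x 108 mm, its tilted head reaching up to 0.43 m above the bench; origin under its foot. Pass over it or round it.

How it is judged:
By the outcome, as a careful person would: the job done as asked, in the order asked, and still so for the second after the job is handed in, while the arm keeps its last pose, push and grip.
It also fails if it takes over 48 s, if anything falls off the work surface, if the arm or the gripper's body presses on something with over 40 N, if the wrist force passes 120 N, or if a joint passes its speed limit or range.

## Robot

A 6-joint arm with a two-finger parallel gripper is mounted at the origin on a cart in front of the work surface, level with it; the furniture and walls round the work are solid. World frame = base frame: x ahead of the robot, y to its left, z up, the work surface at z = 0. Lengths are in m, angles in rad, forces in N, time in s.
With the tool pointing down it reaches from about 0.35 to 0.775 m from the base axis. Payload 7.3 kg.
Tool frame: the origin (TCP) lies on the centre line of the jaws, within the pads' length; the fingertips stand 11 mm ahead of it and the grasp point (between the pads) lies 8 mm behind it; z points along the fingers, y is the direction in which the jaws open and shut (so a half turn about z gives the same grasp; the last joint's range is limited). The gripper opens to 92 mm and grips with 3 to 60 N. Pads are 19 mm wide; open, the fingers measure 130 mm over their backs; the gripper's body (75 mm by 190 mm) begins 47 mm behind the grasp point.
Start: joints at [-1.308, 0.342, 1.524, -0, 1.275, -0.146], TCP at [0.209, -0.482, 0.238] pointing down, gripper open.
Joint ranges: [-2.53, 2.53], [-0.77, 2.02], [0.04, 2.7], [-1, 4.14], [0.28, 2.66], [-3.11, 3.11]. Speed limits (rad/s): [2.57, 2.57, 3.14, 3.14, 3.14, 3.14].

## Interface

Orientations are given as [roll, pitch, yaw] about the fixed x, y, z axes, in that order (R = Rz(yaw) Ry(pitch) Rx(roll)).
In Python, from cell import robot gives the robot as it stands.
- The arm moves only by the tool jog_arm, never from a script. Its argument "deltas" is one flat list of numbers, 6 for each row, row after row: the shift along the world's x, y, z in units of 0.1 m (1.0 is 0.1 m), then the turn, a rotation vector about the world's x, y, z in units of 90 degrees (1.0 is 90 degrees). A call has 1 to 5 rows; each row is the pose to reach, as a shift and turn from the pose commanded when the call began; what a row does not reach only later rows make up. A row lasts 1/12 s, in which the tool goes at most 41.7 mm and 7.16 degrees, less where a joint would pass 70% of its speed; a pose out of reach is approached as far as the arm can. A call with a number of a shift or a turn outside -1 to 1 is refused whole. A call with a gripper value outside its range is refused whole. "claw" is the opening, from 0 (shut) to 1 (fully open), set as the call begins (left out, the last holds). The fingers move at their own pace and stop on an object; "newtons" is the grip in N (left out, the last holds). Time passes only in rows, so rows that repeat a pose let the fingers close. It gives the time, the measured TCP pose, the force and the opening at its end, in the units of the state.
- robot.observe(): the state, without advancing time (a new reading comes with each control period).
- robot.read_camera(name): name is "side" or "top" or "wrist"; returns the picture (384x512x3 uint8, red, green, blue); there is no depth.
- robot.camera_params(name): a dict with "fx", "fy", "cx", "cy" (pixels), "R" (3x3) and "t" (3): a world point X has camera coordinates R X + t. Camera axes: x right, y down, z forward; pixel columns grow to the right and rows downward; lengths in m; the calibration is good to about 2 mm. A picture is of the moment at which its call begins: read the wrist's pose just before it. camera_params takes no time and is no camera call; for the wrist camera it gives the pose at the moment of the call.
- robot.hand_in(): hands the job in, once; it reports no verdict.
The state is a dict: "time": time; "qpos": joint angles; "qvel": joint speeds; "joint_efforts": joint torques, N m; "tool_pos": TCP position; "tool_rot": TCP orientation; "contact_force": force on the tool from outside, world axes, zero at the start; "torque": the same for the moment, N m; "opening": finger opening in m.
Only numpy, scipy, OpenCV 4.12 (cv2) and the standard library are available. Lean on these libraries where they do the work, as an engineer would, in place of code of your own. Each camera call takes 0.05 s, during which the arm holds its last target. There are 200 camera calls.

## Working session

There is one attempt and no reset: what is moved stays moved. The work goes in short steps, Python scripts to look and compute and a tool call to move; the robot and the scene stay as the last step left them, time stands still between calls to the robot, and variables do not carry over. Pictures are saved under pics/ and viewed, about 8 in all and at most 12, crops included, and the job is handed in when it is done.

Besides the shell and the picture viewer there is one more tool, called after ">>>" as a command line: name --argument value ..., lists and objects as JSON in quotes. jog_arm: Moves the arm, as the interface text tells. Its arguments: {"type":"object","properties":{"deltas":{"type":"array","items":{"type":"number"}},"claw":{"type":"number"},"newtons":{"type":"number"}},"required":["deltas"]}

```bash
mkdir -p pics; ls; python3 - <<'E'
from cell import robot
import cv2
for n in("side","top"):
    im=robot.read_camera(n); p=robot.camera_params(n)
    cv2.imwrite(f"pics/{n}0.png",im[:,:,::-1]); print(n,p)
print(robot.observe())
E
```

```text
pics
side {'fx': 472.7636311682145, 'fy': 472.7636311682145, 'cx': 253.30328948333468, 'cy': 195.97207455323286, 'R': array([[-0.99968714, -0.02310852,  0.00957194],
       [-0.01778272,  0.38750857, -0.92169457],
       [ 0.01758979, -0.92157642, -0.38779826]]), 't': array([0.53822813, 0.13100047, 1.11677476])}
top {'fx': 481.3913272519298, 'fy': 481.3913272519298, 'cx': 255.07088794578004, 'cy': 193.72446952379022, 'R': array([[-0.01758311, -0.99964664,  0.01993588],
       [-0.99576083,  0.01570735, -0.09062914],
       [ 0.09028397, -0.02144491, -0.99568515]]), 't': array([-0.00380536,  0.53560473,  1.11792785])}
{'time': 0.1, 'qpos': array([-1.30798315e+00,  3.42644778e-01,  1.52492726e+00,  2.32339591e-06,
        1.27534703e+00, -1.46010495e-01]), 'qvel': array([-0.00046653, -0.00091051, -0.00301994,  0.0011142 , -0.0011734 ,
       -0.00053349]), 'joint_efforts': array([ 1.71082142e-03, -4.32003772e+01, -2.44694388e+01,  7.19210249e-02,
        5.25989290e-02, -4.57618762e-05]), 'tool_pos': array([ 0.2086314 , -0.48140038,  0.23711671]), 'tool_rot': array([-3.14028067e+00, -1.95182071e-04,  4.08822866e-01]), 'contact_force': array([-0.47665664, -0.20541922,  0.05852127]), 'torque': array([-0.02384073,  0.0042374 ,  0.06192098]), 'opening': 0.09180170754444612}
```

View pics/side0.png

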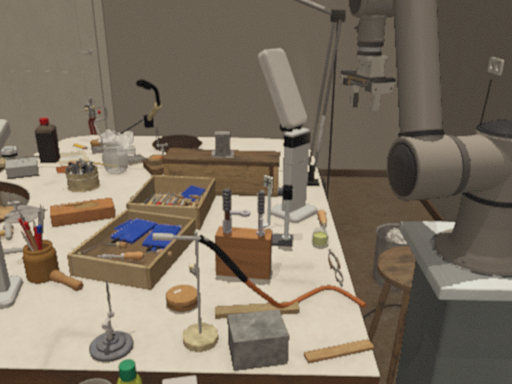

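View pics/top0.png

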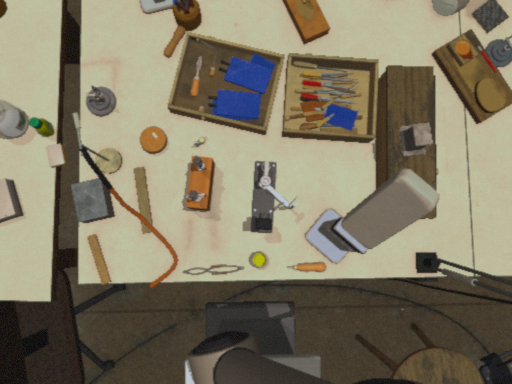

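The side view shows the block at about (245,250), with the stand behind it at (275,215). In the top view the block is at (199,183) and the stand at (265,195). I'll enlarge both.

```bash
python3 - <<'E'
import cv2,numpy as np
a=cv2.imread("pics/top0.png")[145:245,175:305]; b=cv2.imread("pics/side0.png")[165:285,205:315]
a=cv2.resize(a,None,fx=6,fy=6,interpolation=cv2.INTER_CUBIC); b=cv2.resize(b,None,fx=5,fy=5,interpolation=cv2.INTER_CUBIC)
cv2.imwrite("pics/topc.png",a); cv2.imwrite("pics/sidec.png",b)
E
```

```text
(no output)
```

View pics/topc.png

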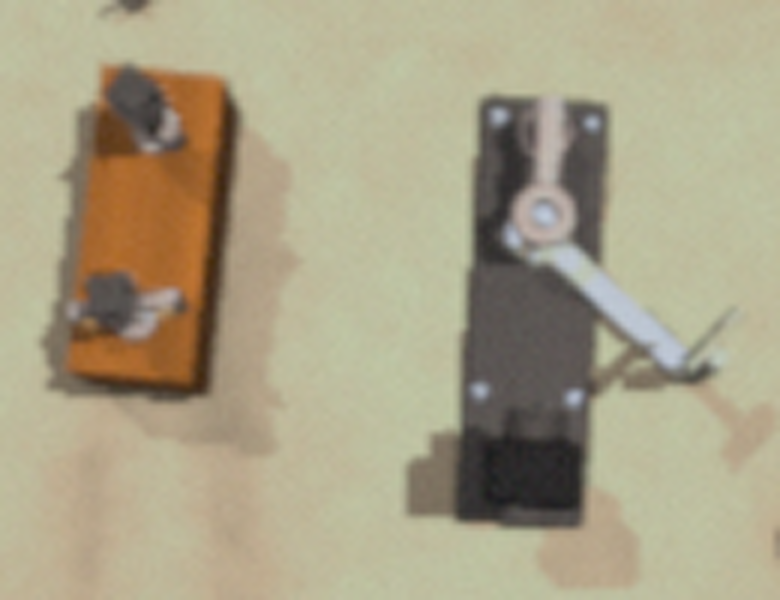

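View pics/sidec.png

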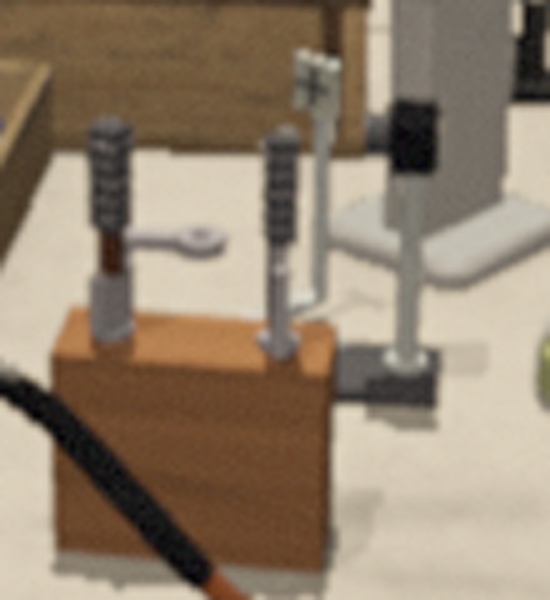

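The mirror is the tool in the hole nearer the robot, at side crop (280,240) and top crop (110,300). It is edge-on to the side camera. The eyelet is at top crop (545,213) and the marker cross at side crop (317,88).

```bash
cat >h.py <<'E'
from cell import robot
import numpy as np, cv2
def P(n): return robot.camera_params(n)
def ray(n,uv,p=None):
    p=p or P(n); d=np.array([(uv[0]-p["cx"])/p["fx"],(uv[1]-p["cy"])/p["fy"],1.]); return -p["R"].T@p["t"],p["R"].T@d
def onz(n,uv,z,p=None):
    o,d=ray(n,uv,p); return o+d*(z-o[2])/d[2]
def two(r1,r2):
    (a,d),(b,e)=r1,r2; s=np.linalg.lstsq(np.c_[d,-e],b-a,rcond=None)[0]; p,q=a+s[0]*d,b+s[1]*e; return (p+q)/2,np.linalg.norm(p-q)
def proj(n,X,p=None):
    p=p or P(n); c=p["R"]@np.asarray(X)+p["t"]; return np.array([p["fx"]*c[0]/c[2]+p["cx"],p["fy"]*c[1]/c[2]+p["cy"]])
E
python3 - <<'E'
from h import *
np.set_printoptions(precision=4,suppress=True)
T=lambda u,v:(175+(u+.5)/6-.5,145+(v+.5)/6-.5); S=lambda u,v:(205+(u+.5)/5-.5,165+(v+.5)/5-.5)
print("eyelet",onz("top",T(545,213),.075))
print("cam top", [onz("top",T(*c),.144) for c in((490,437),(580,443),(578,510),(488,505))])
print("base", [onz("top",T(*c),.01) for c in((482,100),(607,106),(582,522),(458,518))])
print("marker side",onz("side",S(317,88),.13)," top of plate",onz("top",T(712,340),.144))
print("mirror griptop top",onz("top",T(110,290),.189),"side",onz("side",S(284,130),.189), "2v",two(ray("top",T(110,290)),ray("side",S(284,130))))
print("block", [onz("top",T(*c),.095) for c in((103,67),(222,77),(195,387),(70,372))])
print("lamp head corners",[ [onz("top",c,z)[:2] for z in(.3,.43)] for c in((338,244),(400,172),(436,182),(435,205))], "foot",[onz("top",c,.02)[:2] for c in((307,235),(330,210),(335,262),(365,245))])
p=P("wrist"); print("wrist cam pos",-p["R"].T@p["t"],p["R"][2],p["fx"])
E
```

```text
eyelet [ 0.5616 -0.0357  0.075 ]
cam top [array([ 0.4743, -0.0118,  0.144 ]), array([ 0.4717, -0.0435,  0.144 ]), array([ 0.4481, -0.0423,  0.144 ]), array([ 0.4504, -0.0106,  0.144 ])]
base [array([ 0.6156, -0.0141,  0.01  ]), array([ 0.6124, -0.0644,  0.01  ]), array([ 0.4454, -0.0509,  0.01  ]), array([ 0.4478, -0.0016,  0.01  ])]
marker side [ 0.5057 -0.0929  0.13  ]  top of plate [ 0.5073 -0.091   0.144 ]
mirror griptop top [0.5242 0.1166 0.189 ] side [0.5214 0.1074 0.189 ] 2v (array([0.5226, 0.1162, 0.1927]), np.float64(0.0024368016330279297))
block [array([0.6165, 0.1289, 0.095 ]), array([0.6121, 0.0846, 0.095 ]), array([0.4966, 0.0957, 0.095 ]), array([0.5029, 0.1417, 0.095 ])]
lamp head corners [[array([ 0.4179, -0.1534]), array([ 0.4201, -0.1285])], [array([ 0.5459, -0.2707]), array([ 0.5288, -0.2281])], [array([ 0.5267, -0.3357]), array([ 0.5124, -0.2833])], [array([ 0.4849, -0.3317]), array([ 0.477 , -0.2799])]] foot [array([ 0.4358, -0.1341]), array([ 0.4941, -0.1906]), array([ 0.3712, -0.1986]), array([ 0.4098, -0.2712])]
wrist cam pos [ 0.2823 -0.4501  0.383 ] [-0.2731 -0.1165 -0.9549] 310.8861938784835
```

>>> jog_arm --deltas '[0, 0, 0.35, 0, 0, 0, 0, 0, 0.7, 0, 0, 0, 0, 0, 1, 0, 0, 0]' --claw 0.45

```text
time: 0.35
tool_pos: [0.2087, -0.4815, 0.3391]
tool_rot: [-3.141, -0.0, 0.409]
contact_force: [-0.0, -1.3, -0.5]
opening: 0.076
```

>>> jog_arm --deltas '[0, 0, 0.35, 0, 0, 0, 0, 0, 0.7, 0, 0, 0, 0, 0, 1, 0, 0, 0]'

```text
time: 0.6
tool_pos: [0.2086, -0.4814, 0.4399]
tool_rot: [3.141, 0.0, 0.409]
contact_force: [0.8, -0.8, 0.7]
opening: 0.0563
```

>>> jog_arm --deltas '[0, 0, 0.35, 0, 0, 0, 0, 0, 0.7, 0, 0, 0, 0, 0, 1, 0, 0, 0]'

```text
time: 0.85
tool_pos: [0.2086, -0.4812, 0.5399]
tool_rot: [3.14, 0.0, 0.409]
contact_force: [-0.5, -0.9, -0.3]
opening: 0.0419
```

>>> jog_arm --deltas '[0.2, 0.35, 0, 0, 0, 0, 0.35, 0.7, 0, 0, 0, -0.03, 0.5, 1, 0, 0, 0, -0.05]'

```text
time: 1.1
tool_pos: [0.2592, -0.3808, 0.5375]
tool_rot: [-3.141, -0.0, 0.327]
contact_force: [0.9, 0.4, -0.3]
opening: 0.0417
```

>>> jog_arm --deltas '[0.2, 0.35, 0, 0, 0, 0, 0.35, 0.7, 0, 0, 0, -0.03, 0.5, 1, 0, 0, 0, -0.05]'

```text
time: 1.35
tool_pos: [0.309, -0.2795, 0.5377]
tool_rot: [-3.141, -0.0, 0.25]
contact_force: [0.3, 0.0, 0.2]
opening: 0.0411
```

>>> jog_arm --deltas '[0.2, 0.35, 0, 0, 0, 0, 0.35, 0.7, 0, 0, 0, -0.03, 0.5, 1, 0, 0, 0, -0.05]'

```text
time: 1.6
tool_pos: [0.3589, -0.1795, 0.5377]
tool_rot: [-3.141, -0.0, 0.171]
contact_force: [0.9, -0.9, -0.5]
opening: 0.0409
```

>>> jog_arm --deltas '[0.2, 0.35, 0, 0, 0, 0, 0.35, 0.7, 0, 0, 0, -0.03, 0.5, 1, 0, 0, 0, -0.05]'

```text
time: 1.85
tool_pos: [0.409, -0.0794, 0.5377]
tool_rot: [-3.141, 0.0, 0.093]
contact_force: [0.2, -1.5, -0.1]
opening: 0.041
```

>>> jog_arm --deltas '[0.2, 0.35, 0, 0, 0, 0, 0.35, 0.7, 0, 0, 0, -0.03, 0.5, 1, 0, 0, 0, -0.06]'

```text
time: 2.1
tool_pos: [0.459, 0.0206, 0.5375]
tool_rot: [-3.141, 0.001, -0.001]
contact_force: [0.7, -0.2, 0.6]
opening: 0.0415
```

>>> jog_arm --deltas '[0.2, 0.35, -0.2, 0, 0, 0, 0.4, 0.7, -0.5, 0, 0, 0, 0.6, 0.95, -0.8, 0, 0, 0, 0.6, 0.95, -1, 0, 0, 0]'

```text
time: 2.43
tool_pos: [0.5201, 0.1166, 0.4354]
tool_rot: [-3.141, 0.001, 0.004]
contact_force: [0.8, -0.6, 0.3]
opening: 0.0412
```

>>> jog_arm --deltas '[0, 0, -0.4, 0, 0, 0, 0, 0, -0.8, 0, 0, 0, 0, 0, -0.9, 0, 0, 0, 0, 0, -0.9, 0, 0, 0]'

```text
time: 2.77
tool_pos: [0.517, 0.1133, 0.3435]
tool_rot: [3.141, 0.009, 0.001]
contact_force: [0.6, 0.3, 0.9]
opening: 0.0413
```

```bash
python3 - <<'E'
from h import *
o=robot.observe(); p=P("wrist"); im=robot.read_camera("wrist"); print(o["tool_pos"],o["tool_rot"],o["qpos"])
cv2.imwrite("pics/w1.png",cv2.resize(im[:,:,::-1],None,fx=1.5,fy=1.5)); cv2.imwrite("pics/w1raw.png",im[:,:,::-1])
np.savez("w1.npz",**p); print(proj("wrist",(.5226,.1162,.189),p))
E
```

```text
[0.51699092 0.11331437 0.34350522] [3.14091337e+00 8.84984739e-03 7.37127005e-04] [ 7.09442586e-02  2.97091170e-01  1.29969861e+00 -5.68160944e-05
  1.55367857e+00  1.64100168e+00]
[248.61362989 170.38767956]
```

View pics/w1.png

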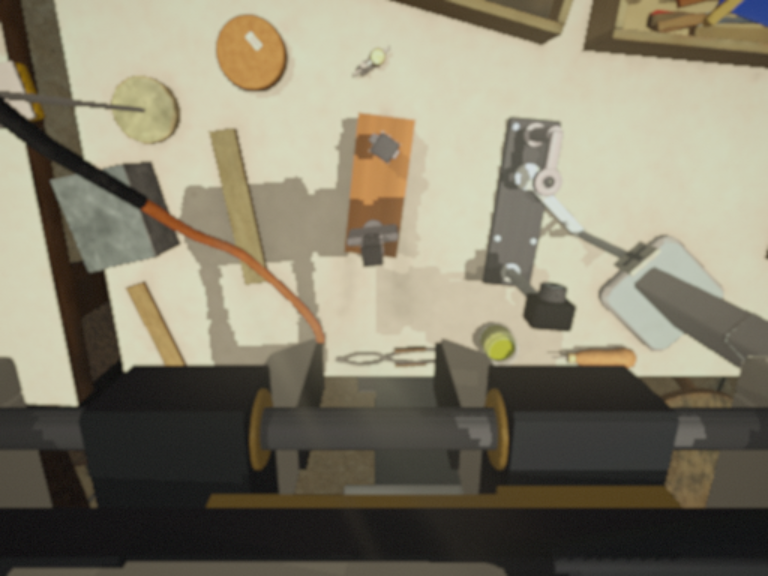

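The mirror's grip top is at (373,257), which matches its projection. The mirror bar runs from (349,238) to (396,235), and the eyelet is at (547,182). I'll go lower to see which side the glass is on.

>>> jog_arm --deltas '[-0.2, 0, -0.2, 0, 0, 0, -0.4, 0, -0.4, 0, 0, 0, -0.4, 0, -0.5, 0, 0, 0, -0.4, 0, -0.5, 0, 0, 0]'

```text
time: 3.15
tool_pos: [0.4781, 0.1132, 0.2979]
tool_rot: [3.141, 0.0, 0.0]
contact_force: [0.1, 0.6, 0.3]
opening: 0.0412
```

```bash
python3 - <<'E'
from h import *
o=robot.observe(); p=P("wrist"); im=robot.read_camera("wrist"); print(o["tool_pos"],o["tool_rot"])
cv2.imwrite("pics/w2raw.png",im[:,:,::-1]); np.savez("w2.npz",**p)
u,v=proj("wrist",(.5226,.1162,.15),p); print(u,v); x0,y0=max(int(u)-60,0),int(v)-50; print(x0,y0)
a=cv2.resize(im[y0:y0+110,x0:x0+120,::-1],None,fx=5,fy=5,interpolation=cv2.INTER_CUBIC)
cv2.imwrite("pics/w2.png",a)
E
```

```text
[0.4780613  0.11321358 0.29792812] [3.14148229e+00 1.90948837e-04 4.13637993e-04]
248.42068641060297 132.98264343093638
188 82
```

View pics/w2.png

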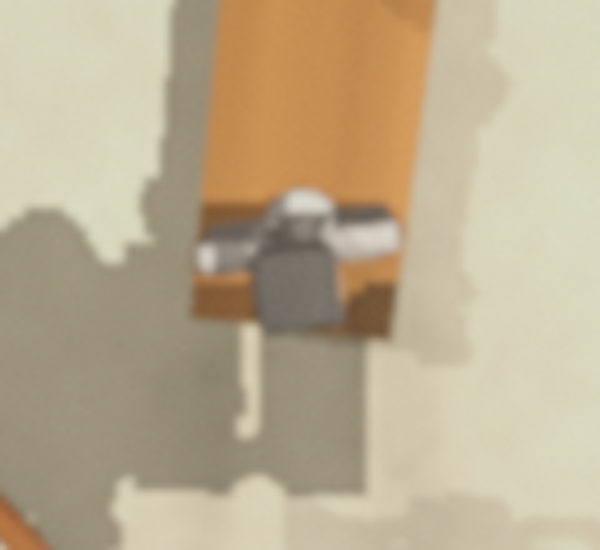

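>>> jog_arm --deltas '[-0.2, 0, 0, 0, -0.07, 0, -0.4, 0, 0, 0, -0.14, 0, -0.6, 0, 0, 0, -0.21, 0, -0.8, 0, 0, 0, -0.28, 0, -0.8, 0, 0, 0, -0.35, 0]'

```text
time: 3.62
tool_pos: [0.3978, 0.1134, 0.3006]
tool_rot: [-3.14, -0.559, -0.0]
contact_force: [0.5, 0.4, -0.4]
opening: 0.0416
```

>>> jog_arm --deltas '[0, 0, 0, 0, 0, 0]'

```text
time: 3.7
tool_pos: [0.3961, 0.1134, 0.2983]
tool_rot: [-3.142, -0.554, 0.001]
contact_force: [-0.4, -0.2, -1.2]
opening: 0.0416
```

```bash
python3 - <<'E'
from h import *
o=robot.observe(); p=P("wrist"); im=robot.read_camera("wrist"); print(o["tool_pos"],o["tool_rot"])
cv2.imwrite("pics/w3raw.png",im[:,:,::-1]); np.savez("w3.npz",**p)
u,v=proj("wrist",(.5226,.1162,.15),p); print(u,v); x0,y0=max(int(u)-50,0),max(int(v)-60,0); print(x0,y0)
cv2.imwrite("pics/w3.png",cv2.resize(im[y0:y0+140,x0:x0+190,::-1],None,fx=4,fy=4,interpolation=cv2.INTER_CUBIC))
E
```

```text
[0.3961074  0.11335942 0.29831722] [-3.14156683e+00 -5.54364852e-01  1.33191836e-03]
249.14032253444145 141.3914386728487
199 81
```

View pics/w3.png

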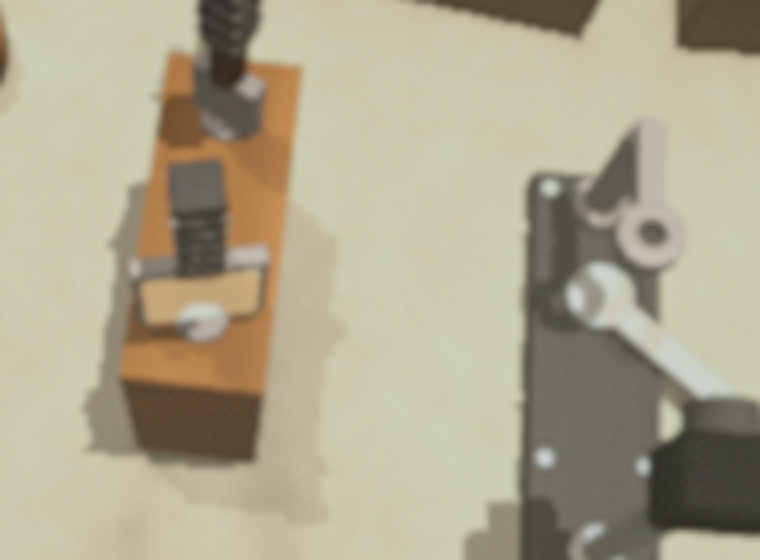

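The glass faces the robot (-x side) and reflects the wood. Its top edge runs from (130,268) to (268,250), the grip top is at (197,185), and the eyelet mouth is at (652,233).

```bash
python3 - <<'E'
from h import *
np.set_printoptions(precision=4,suppress=True)
ld=lambda f:dict(np.load(f))
p=ld("w3.npz"); W=lambda u,v:(199+(u+.5)/4-.5,81+(v+.5)/4-.5)
q=ld("w2.npz"); V=lambda u,v:(188+(u+.5)/5-.5,82+(v+.5)/5-.5)
def yaw(a,b): d=a-b; return np.arctan2(d[1],d[0])
a,b=onz(0,W(130,262),.139,p),onz(0,W(268,244),.139,p); print("plate back top edge",a,b,np.linalg.norm(a-b),yaw(a,b)-np.pi/2)
a,b=onz(0,W(136,280),.139,p),onz(0,W(266,262),.139,p); print("front top edge",a,b,np.linalg.norm(a-b),yaw(a,b)-np.pi/2)
c=[onz(0,W(*x),.189,p) for x in((169,162),(220,158),(227,207),(175,213))]; print("griptop w3",np.mean(c,0),[yaw(c[0],c[1])-np.pi/2,yaw(c[3],c[2])-np.pi/2])
c=[onz(0,V(*x),.189,q) for x in((257,252),(336,249),(343,322),(265,332))]; print("griptop w2",np.mean(c,0),[yaw(c[0],c[1])-np.pi/2,yaw(c[3],c[2])-np.pi/2])
print("plate ends w2",yaw(onz(0,V(197,240),.139,q),onz(0,V(398,215),.139,q))-np.pi/2,yaw(onz(0,V(200,270),.139,q),onz(0,V(400,245),.139,q))-np.pi/2)
print("eyelet",onz(0,W(652,234),.075,p))
p1=ld("w1.npz"); print("eyelet w1",onz(0,(547/1.5,182/1.5),.075,p1), "marker?",)
l=[onz(0,W(*x),.01,p) for x in((522,540),(535,185))]; print("base left edge",yaw(l[1],l[0]))
l=[onz(0,W(*x),.095,p) for x in((122,378),(168,52))]; print("block left edge",yaw(l[1],l[0]))
E
```

```text
plate back top edge [0.5216 0.1365 0.139 ] [0.5271 0.0977 0.139 ] 0.039155383117338884 0.14018031713133805
front top edge [0.5162 0.1347 0.139 ] [0.5216 0.0984 0.139 ] 0.03678579829645845 0.14805699395389849
griptop w3 [0.5209 0.1169 0.189 ] [np.float64(0.08673735590692688), np.float64(0.1254251251724574)]
griptop w2 [0.5221 0.1164 0.189 ] [np.float64(0.03750758625649442), np.float64(0.12793068040104472)]
plate ends w2 0.12183657458590402 0.12313337330287588
eyelet [ 0.5584 -0.035   0.075 ]
eyelet w1 [ 0.5597 -0.0343  0.075 ] marker?
base left edge -0.09689698350847759
block left edge -0.11500997590813461
```

>>> jog_arm --deltas '[0.2, 0, 0, 0, 0.07, 0, 0.4, 0, 0, 0, 0.14, 0, 0.6, 0, 0, 0, 0.21, 0, 0.8, 0, 0, 0, 0.28, 0, 0.8, 0, 0, 0, 0.35, 0]'

```text
time: 4.17
tool_pos: [0.4843, 0.1129, 0.2995]
tool_rot: [-3.14, 0.003, -0.0]
contact_force: [-0.5, 0.0, 0.0]
opening: 0.0414
```

>>> jog_arm --deltas '[0.2, 0.035, 0, 0, 0, 0.04, 0.43, 0.035, 0, 0, 0, 0.083, 0.43, 0.035, 0, 0, 0, 0.083, 0.43, 0.035, 0, 0, 0, 0.083]' --newtons 30

```text
time: 4.5
tool_pos: [0.5244, 0.1165, 0.2978]
tool_rot: [-3.141, 0.001, 0.13]
contact_force: [0.2, -0.5, -0.8]
opening: 0.041
```

>>> jog_arm --deltas '[0, 0, 0, 0, 0, 0]'

```text
time: 4.58
tool_pos: [0.5227, 0.1166, 0.2981]
tool_rot: [-3.141, 0.001, 0.13]
contact_force: [-1.0, 0.1, -0.3]
opening: 0.0414
```

Aligned to within 1–2 mm. I'll descend and grip.

>>> jog_arm --deltas '[-0.01, 0, -0.3, 0, 0, 0, -0.01, 0, -0.6, 0, 0, 0, -0.01, 0, -0.8, 0, 0, 0, -0.01, 0, -0.8, 0, 0, 0]'

```text
time: 4.92
tool_pos: [0.5183, 0.1166, 0.2146]
tool_rot: [-3.141, 0.008, 0.13]
contact_force: [0.0, -0.7, -0.9]
opening: 0.041
```

>>> jog_arm --deltas '[0, 0, -0.2, 0, 0, 0, 0, 0, -0.4, 0, 0, 0, 0, 0, -0.58, 0, 0, 0, 0, 0, -0.58, 0, 0, 0, 0, 0, -0.58, 0, 0, 0]'

```text
time: 5.33
tool_pos: [0.5211, 0.1168, 0.1611]
tool_rot: [-3.142, -0.0, 0.131]
contact_force: [-0.1, 0.5, 0.8]
opening: 0.0413
```

>>> jog_arm --deltas '[0, 0, 0, 0, 0, 0, 0, 0, 0, 0, 0, 0, 0, 0, 0, 0, 0, 0, 0, 0, 0, 0, 0, 0, 0, 0, 0, 0, 0, 0]' --claw 0

```text
time: 5.75
tool_pos: [0.521, 0.1168, 0.1604]
tool_rot: [3.141, -0.001, 0.131]
contact_force: [0.3, -1.5, 4.1]
opening: 0.0139
```

>>> jog_arm --deltas '[0, 0, 0, 0, 0, 0, 0, 0, 0, 0, 0, 0, 0, 0, 0, 0, 0, 0, 0, 0, 0, 0, 0, 0, 0, 0, 0, 0, 0, 0]'

```text
time: 6.17
tool_pos: [0.521, 0.1168, 0.1603]
tool_rot: [3.141, -0.001, 0.131]
contact_force: [-1.4, -0.6, 5.7]
opening: 0.0137
```

Gripped (13.7 mm opening). I'll lift it slowly, then refine the stand geometry and triangulate the lamp.

>>> jog_arm --deltas '[0, 0, 0.07, 0, 0, 0, 0, 0, 0.17, 0, 0, 0, 0, 0, 0.27, 0, 0, 0, 0, 0, 0.38, 0, 0, 0, 0, 0, 0.5, 0, 0, 0]'

```text
time: 6.58
tool_pos: [0.5207, 0.1168, 0.2109]
tool_rot: [3.142, -0.0, 0.131]
contact_force: [1.5, 0.2, -0.8]
opening: 0.014
```

>>> jog_arm --deltas '[0, 0, 0.1, 0, 0, 0, 0, 0, 0.22, 0, 0, 0, 0, 0, 0.35, 0, 0, 0, 0, 0, 0.5, 0, 0, 0, 0, 0, 0.5, 0, 0, 0]'

```text
time: 7.0
tool_pos: [0.5221, 0.1169, 0.2633]
tool_rot: [3.141, -0.006, 0.131]
contact_force: [-0.1, -0.4, 0.0]
opening: 0.0136
```

```bash
python3 - <<'E'
from h import *
np.set_printoptions(precision=4,suppress=True)
print(two(ray("top",(425,190)),ray("side",(282,55))),two(ray("top",(345,240)),ray("side",(297,130))))
o=robot.observe(); print(o["tool_pos"],o["tool_rot"],o["contact_force"],o["opening"])
a=robot.read_camera("top"); b=robot.read_camera("side"); p=P("wrist"); c=robot.read_camera("wrist")
cv2.imwrite("pics/s1raw.png",b[:,:,::-1]); cv2.imwrite("pics/t1raw.png",a[:,:,::-1]); cv2.imwrite("pics/w4raw.png",c[:,:,::-1]); np.savez("w4.npz",**p)
rs=lambda im,f:cv2.resize(im[:,:,::-1],None,fx=f,fy=f,interpolation=cv2.INTER_CUBIC)
s=rs(b[110:260,200:320],4); w=rs(c[60:240,210:400],1.0/1*1.6)
can=np.zeros((600,800,3),np.uint8); can[:600,:480]=s; can[:288,480:784]=w
t=rs(a[150:240,235:310],4); can[290:290+310,480:780]=t[:310]
cv2.imwrite("pics/v5.png",can)
E
```

```text
(array([ 0.4883, -0.2705,  0.4137]), np.float64(0.027011068919263123)) (array([ 0.4292, -0.1791,  0.2395]), np.float64(0.009904457884135418))
[0.5221 0.1169 0.2633] [ 3.1412 -0.006   0.1309] [-0.1081 -0.3908  0.0251] 0.013605956921172993
```

View pics/v5.png

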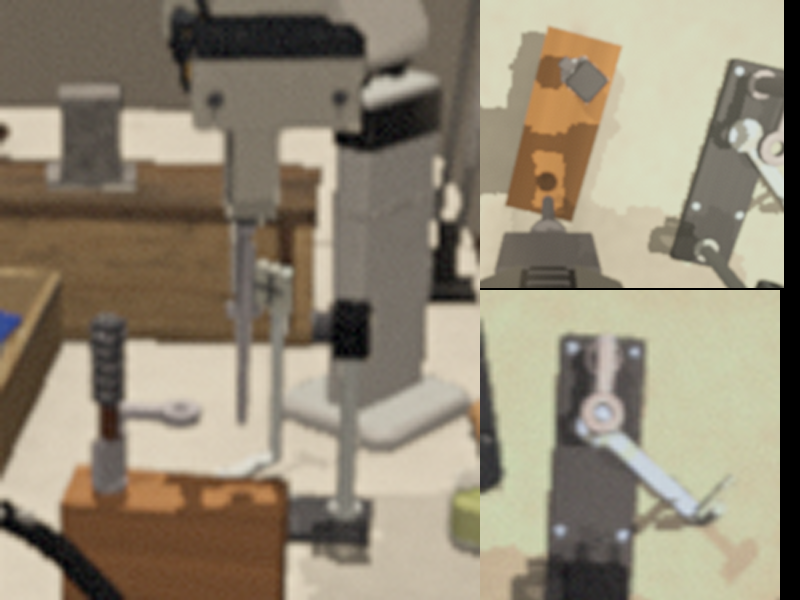

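The mirror is upright and clear of the block. The side view shows the tip at (242,420) and the wrist panel shows the collar at (548,220). Next I move over the eyelet and turn by about 0.23 rad.

>>> jog_arm --deltas '[0, -0.25, 0, 0, 0, 0.03, 0, -0.5, 0, 0, 0, 0.06, 0.05, -0.75, 0, 0, 0, 0.1, 0.1, -0.9, 0, 0, 0, 0.14, 0.1, -1, 0, 0, 0, 0.146]'

```text
time: 7.57
tool_pos: [0.5308, 0.015, 0.2585]
tool_rot: [-3.141, 0.002, 0.362]
contact_force: [-0.3, 1.2, -1.0]
opening: 0.0138
```

>>> jog_arm --deltas '[0.1, -0.15, 0, 0, 0, 0, 0.2, -0.3, 0, 0, 0, 0, 0.29, -0.45, -0.1, 0, 0, 0, 0.29, -0.52, -0.25, 0, 0, 0, 0.29, -0.52, -0.33, 0, 0, 0]'

```text
time: 7.98
tool_pos: [0.559, -0.0368, 0.2235]
tool_rot: [-3.14, 0.004, 0.358]
contact_force: [-0.6, 0.1, -1.7]
opening: 0.0137
```

>>> jog_arm --deltas '[0, 0, 0, 0, 0, 0, 0, 0, 0, 0, 0, 0]'

```text
time: 8.15
tool_pos: [0.5591, -0.0348, 0.2257]
tool_rot: [-3.14, 0.002, 0.36]
contact_force: [-0.2, -0.4, -0.8]
opening: 0.0137
```

```bash
python3 - <<'E'
from h import *
np.set_printoptions(precision=4,suppress=True)
o=robot.observe(); p=P("wrist"); c=robot.read_camera("wrist"); b=robot.read_camera("side"); print(o["tool_pos"],o["tool_rot"],o["qpos"][5])
np.savez("w6.npz",**p); cv2.imwrite("pics/w6raw.png",c[:,:,::-1]); cv2.imwrite("pics/s6raw.png",b[:,:,::-1])
t=o["tool_pos"]; tip=t-[0,0,.126]; print("tip px",proj(0,tip,p),"eyelet px",proj(0,(.56,-.035,.075),p),"side eyelet",proj("side",(.56,-.035,.075)),proj("side",tip))
u,v=proj(0,tip,p).astype(int); print(u,v)
rs=lambda im,f:cv2.resize(im[:,:,::-1],None,fx=f,fy=f,interpolation=cv2.INTER_CUBIC)
can=np.zeros((600,800,3),np.uint8); x0,y0=max(u-50,0),max(v-55,0); print("origin",x0,y0)
w=rs(c[y0:y0+100,x0:x0+100],4)[:600]; can[:w.shape[0],:w.shape[1]]=w
s=rs(b[110:260,230:330],4); can[:600,400:800]=s; cv2.imwrite("pics/v6.png",can)
E
```

```text
[ 0.5591 -0.0348  0.2257] [-3.1401  0.002   0.3602] 1.011502121638868
tip px [252.0263 184.8316] eyelet px [252.5883 177.0153] side eyelet [244.905  212.0206] [245.294  202.5902]
252 184
origin 202 129
```

View pics/v6.png

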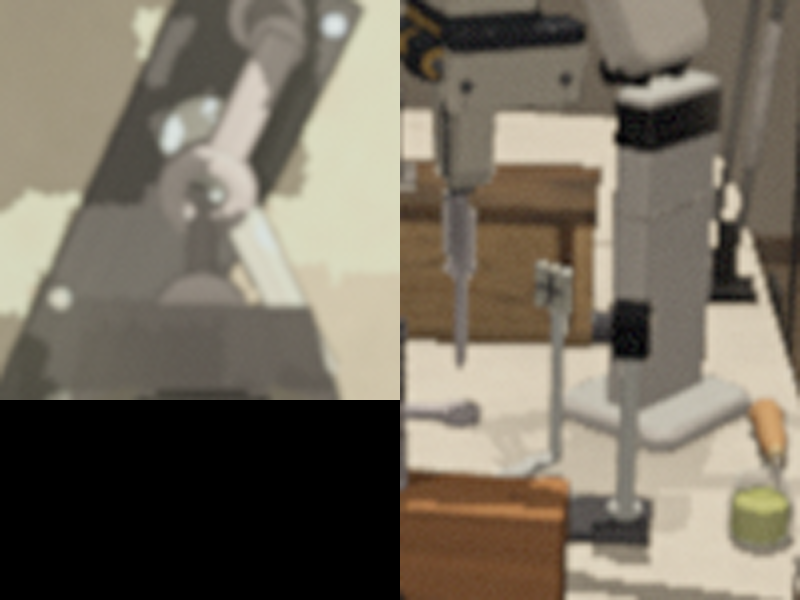

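The wrist panel shows the ring centred near (208,192), raw (254,177), with the tip just below it. The side panel shows the tip at (460,362) over the ring at about (462,411). I'll drop to just above the mouth and zoom.

>>> jog_arm --deltas '[0, 0, -0.1, 0, 0, 0, 0, 0, -0.19, 0, 0, 0, 0, 0, -0.19, 0, 0, 0]'

```text
time: 8.5
tool_pos: [0.5586, -0.0347, 0.2056]
tool_rot: [-3.14, 0.003, 0.361]
contact_force: [-0.3, 0.3, -2.1]
opening: 0.0138
```

```bash
python3 - <<'E'
from h import *
np.set_printoptions(precision=4,suppress=True)
o=robot.observe(); p=P("wrist"); c=np.mean([robot.read_camera("wrist").astype(float) for _ in range(4)],0).astype(np.uint8); b=np.mean([robot.read_camera("side").astype(float) for _ in range(4)],0).astype(np.uint8); print(o["tool_pos"],o["tool_rot"])
np.savez("w7.npz",**p); cv2.imwrite("pics/w7raw.png",c[:,:,::-1]); cv2.imwrite("pics/s7raw.png",b[:,:,::-1])
t=o["tool_pos"]; tip=t-[0,0,.126]; print("tip px",proj(0,tip,p),"tip side",proj("side",tip)); u,v=proj(0,tip,p).astype(int)
q=ray(0,(254,177),dict(np.load("w6.npz"))); print("eyelet w6",onz(0,(254,177),.075,dict(np.load("w6.npz"))))
rs=lambda im,f:cv2.resize(im[:,:,::-1],None,fx=f,fy=f,interpolation=cv2.INTER_CUBIC)
x0,y0=u-20,v-22; print("origin",x0,y0)
can=np.zeros((400,800,3),np.uint8); can[:,:400]=rs(c[y0:y0+40,x0:x0+40],10); s=b[185:225,225:265]; can[:,400:]=rs(s,10); cv2.imwrite("pics/v7.png",can)
E
```

```text
[ 0.5586 -0.0347  0.2056] [-3.1399  0.0029  0.3605]
tip px [252.0848 184.7121] tip side [245.496  210.3143]
eyelet w6 [ 0.5605 -0.0363  0.075 ]
origin 232 162
```

View pics/v7.png

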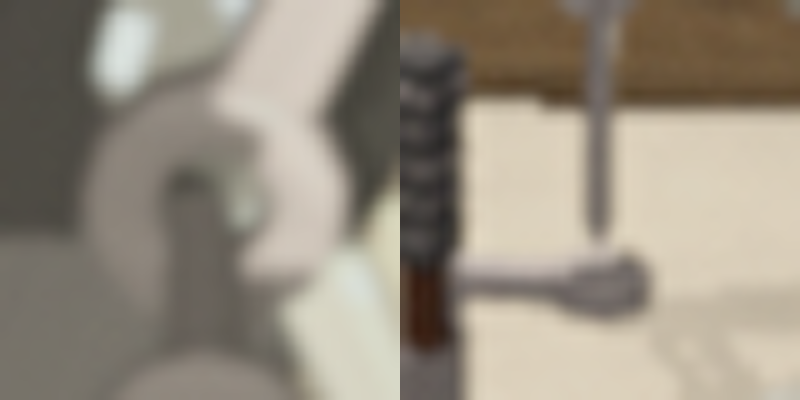

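```bash
python3 - <<'E'
from h import *
np.set_printoptions(precision=4,suppress=True)
p=dict(np.load("w7.npz")); c=cv2.imread("pics/w7raw.png")
for px in((216,205),(214,205),(216,212)): print(px,onz(0,(232+px[0]/10-.5,162+px[1]/10-.5),.075,p))
t=np.array([.5586,-.0347,.2056])
for z in(.079,.099): 
  print(z,[proj(0,(t[0],t[1],z),p)]) 
# rod centre column per row, and ring left/right edges by gradient
g=cv2.cvtColor(c,cv2.COLOR_BGR2GRAY).astype(int)
for v in(174,178,180,182,184,186,188,190,192,194): print(v,g[v,236:272])
s=cv2.cvtColor(cv2.imread("pics/s7raw.png"),cv2.COLOR_BGR2GRAY).astype(int)
for v in(200,204,207,211,213,215): print("s",v,s[v,236:256])
E
```

```text
(216, 205) [ 0.5601 -0.0352  0.075 ]
(214, 205) [ 0.56  -0.035  0.075]
(216, 212) [ 0.5595 -0.0354  0.075 ]
0.079 [array([252.0424, 184.4923])]
0.099 [array([251.9922, 191.1484])]
174 [ 75  76  76  74  76  80  93 108 120 130 136 136 136 137 136 136 137 141
 150 160 170 184 197 206 208 204 191 165 125  90  72  72  78  80  81  81]
178 [ 76  76  74  77  89 110 127 133 134 133 132 129 123 114 108 110 116 121
 126 132 140 157 179 196 203 207 209 207 194 165 120  84  72  74  78  95]
180 [ 75  74  74  82 100 121 130 133 133 133 130 122 104  86  80  84  92 106
 124 142 152 158 168 182 195 200 204 207 205 188 149  99  72  74  97 128]
182 [ 74  74  75  85 106 124 132 133 132 131 128 118 104  97  97  99 100 103
 122 149 165 162 158 171 188 196 200 202 201 186 149  98  84 122 167 190]
184 [ 79  78  78  89 108 124 132 133 134 133 131 123 110 100  99 100  99  99
 109 131 145 143 153 178 193 197 198 198 195 178 143 113 127 169 200 212]
186 [107 105 104 107 113 122 129 133 134 135 135 131 119 104  99 100 100  98
  96 102 126 157 182 196 200 200 200 199 193 182 170 164 173 192 205 211]
188 [114 115 1
[... 423 characters left out ...]
17 211 200 195]
194 [115 115 114 114 115 117 115 115 115 116 114 111 105  99  98 100  99  98
  94  94  98 107 113 126 157 189 207 212 212 211 212 213 215 214 208 199]
s 200 [209 209 209 209 210 210 201 161 115 126 177 207 210 209 207 207 208 208
 208 208]
s 204 [208 208 208 209 210 210 201 159 115 126 177 208 212 210 209 210 211 210
 210 211]
s 207 [211 211 211 211 211 212 205 173 123 136 186 210 212 210 210 210 210 209
 210 209]
s 211 [192 191 192 191 187 183 166 156 148 144 131 113 125 158 191 205 207 206
 208 206]
s 213 [118 118 120 118 115 116 113 112 113 116 115 112 109 126 173 204 207 206
 207 206]
s 215 [182 176 167 159 142 118 109 108 107 106 106 106 108 132 171 188 188 188
 187 187]
```

Ring centre is at about (253.1,181.8) raw, giving x ≈ 0.560 from the wrist view. The side view gives about 0.558. I'll aim between them and enter slowly, watching the force.

>>> jog_arm --deltas '[0.008, -0.004, 0, 0, 0, 0, 0.008, -0.004, -0.02, 0, 0, 0, 0.008, -0.004, -0.04, 0, 0, 0, 0.008, -0.004, -0.06, 0, 0, 0, 0.008, -0.004, -0.07, 0, 0, 0]'

```text
time: 9.32
tool_pos: [0.5603, -0.0356, 0.2002]
tool_rot: [-3.141, 0.001, 0.36]
contact_force: [-0.1, -0.1, -1.1]
opening: 0.0139
```

>>> jog_arm --deltas '[0, 0, -0.015, 0, 0, 0, 0, 0, -0.03, 0, 0, 0, 0, 0, -0.045, 0, 0, 0, 0, 0, -0.06, 0, 0, 0, 0, 0, -0.06, 0, 0, 0]'

```text
time: 9.73
tool_pos: [0.5604, -0.0356, 0.1944]
tool_rot: [-3.141, 0.001, 0.36]
contact_force: [1.3, -0.3, -1.0]
opening: 0.0138
```

The tip is 7 mm into the eyelet with no force on it. I'll continue down.

>>> jog_arm --deltas '[0, 0, -0.03, 0, 0, 0, 0, 0, -0.06, 0, 0, 0, 0, 0, -0.09, 0, 0, 0, 0, 0, -0.12, 0, 0, 0, 0, 0, -0.12, 0, 0, 0]'

```text
time: 10.15
tool_pos: [0.5602, -0.0356, 0.1819]
tool_rot: [-3.141, 0.001, 0.36]
contact_force: [-0.5, 0.4, -1.5]
opening: 0.014
```

>>> jog_arm --deltas '[0, 0, -0.03, 0, 0, 0, 0, 0, -0.06, 0, 0, 0, 0, 0, -0.09, 0, 0, 0, 0, 0, -0.11, 0, 0, 0, 0, 0, -0.11, 0, 0, 0]'

```text
time: 10.57
tool_pos: [0.5603, -0.0356, 0.1711]
tool_rot: [-3.141, 0.001, 0.36]
contact_force: [1.2, -0.1, -0.4]
opening: 0.0136
```

```bash
python3 - <<'E'
from h import *
np.set_printoptions(precision=4,suppress=True)
o=robot.observe(); p=P("wrist"); c=np.mean([robot.read_camera("wrist").astype(float) for _ in range(3)],0).astype(np.uint8); b=np.mean([robot.read_camera("side").astype(float) for _ in range(3)],0).astype(np.uint8);print(o["tool_pos"],o["tool_rot"],o["contact_force"],o["torque"])
a=np.mean([robot.read_camera("top").astype(float) for _ in range(3)],0).astype(np.uint8)
np.savez("w8.npz",**p); cv2.imwrite("pics/w8raw.png",c[:,:,::-1]); cv2.imwrite("pics/s8raw.png",b[:,:,::-1])
print([proj("side",(.5604,-.0356,z)) for z in(.075,.13)])
rs=lambda im,f:cv2.resize(im[:,:,::-1],None,fx=f,fy=f,interpolation=cv2.INTER_CUBIC)
can=np.zeros((600,800,3),np.uint8); can[:560,:400]=rs(b[160:240,230:287],7)[:560,:][:, :400] if rs(b[160:240,230:287],7).shape[1]>=400 else np.pad(rs(b[160:240,230:287],7),((0,0),(0,1),(0,0)))
can[:600,400:800]=rs(c[100:250,212:312],4); cv2.imwrite("pics/v8.png",can)
E
```

```text
[ 0.5603 -0.0356  0.1711] [-3.1413  0.0006  0.3601] [ 1.1589 -0.1314 -0.3789] [-0.0293  0.0283 -0.0083]
[array([244.7477, 211.9124]), array([244.8076, 190.6091])]
```

View pics/v8.png

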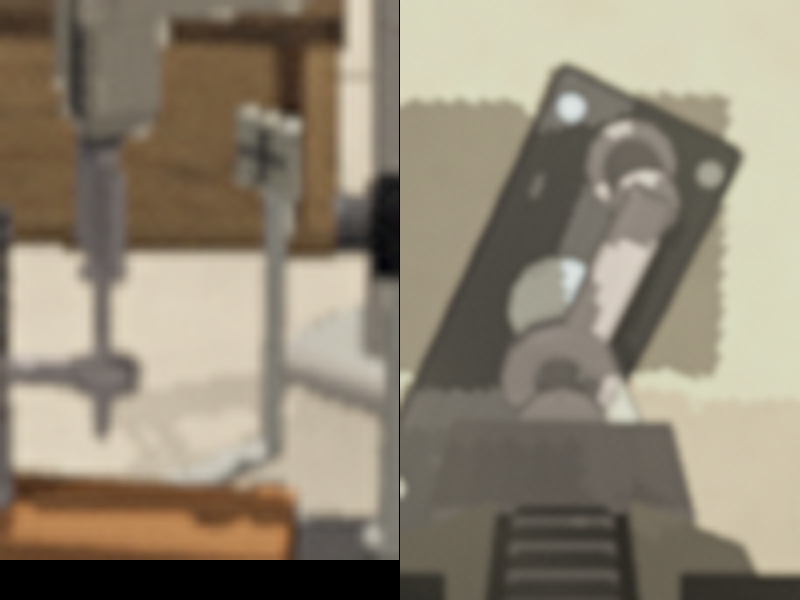

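The rod is through the eyelet: the side panel shows the tip protruding at (102,435), and the cross is at (262,153). Next I refine the required angle from several cues.

```bash
python3 - <<'E'
from h import *
np.set_printoptions(precision=4,suppress=True)
T=lambda u,v:(175+(u+.5)/6-.5,145+(v+.5)/6-.5); ld=lambda f:dict(np.load(f))
W=lambda u,v:(199+(u+.5)/4-.5,81+(v+.5)/4-.5)
def yaw(a,b): d=b-a; return np.arctan2(d[1],d[0])
f=lambda uv,z:onz("top",uv,z)
print("base yaw top screws",yaw(f(T(481,390),.011),f(T(498,116),.011)),yaw(f(T(574,398),.011),f(T(592,122),.011)),
 "edges",yaw(f(T(458,518),.01),f(T(482,100),.01)),yaw(f(T(582,522),.01),f(T(607,106),.01)))
p=ld("w3.npz"); print("w3 screws L",yaw(onz(0,W(544,458),.011,p),onz(0,W(549,187),.011,p)))
p=ld("w1.npz"); g=lambda u,v,z:onz(0,((u+.5)/1.5-.5,(v+.5)/1.5-.5),z,p)
print("w1 screws L, R(1), edges",yaw(g(497,239,.011),g(515,127,.011)),yaw(g(485,282,.01),g(508,118,.01)))
p=ld("w8.npz"); g=lambda u,v,z:onz(0,(212+(u-400+.5)/4-.5,100+(v+.5)/4-.5),z,p)
print("w8 edges L,R,end",yaw(g(408,415,.01),g(554,74,.01)),yaw(g(625,375,.01),g(741,160,.01)),yaw(g(741,155,.01),g(565,66,.01))-np.pi/2,"screws end",yaw(g(710,174,.011),g(571,107,.011))-np.pi/2)
# side view: cross column vs rod column
s=cv2.cvtColor(cv2.imread("pics/s8raw.png"),cv2.COLOR_BGR2GRAY).astype(int); s0=cv2.cvtColor(cv2.imread("pics/side0.png"),cv2.COLOR_BGR2GRAY).astype(int)
print(s[174:190,262:276]); print("rod",s[203:208,238:252])
E
```

```text
base yaw top screws -0.07942883264909945 -0.08555222546329941 edges -0.07432695640685989 -0.08094397420554914
w3 screws L -0.08316071821741908
w1 screws L, R(1), edges -0.07972473390071864 -0.0636082131529754
w8 edges L,R,end -0.05490431504965345 -0.10249124067066658 -0.09840152213227338 screws end -0.08311237112262226
[[ 95  99 103 111 111  97  87  71  51  46  56  84 108 111]
 [ 97 103 127 152 149 117 106  96  58  41  52  80 108 111]
 [ 96 105 129 151 153 140 152 144 102  93  88  86 106 111]
 [ 96 101 113 120 123 131 152 153 143 159 148 105 105 111]
 [ 97 100 110 110 102  92 107 128 144 164 152 106 105 110]
 [ 96 103 108 110  96  69  85 108 119 125 117  94 106 109]
 [ 93  93  93  96  88  66  86 107 109 110 105  94 110 110]
 [ 92  88  78  75  71  57  77 100 108 114 111  95 107 109]
 [ 88  89  91  87  72  53  62  79  94 110 112  96 107 109]
 [ 85  90 105 106  89  64  71  77  87 112 111  96 107 111]
 [ 85  94 108 105  92  70  88  97  99 112 114  96 107 108]
 [ 90 101 112 108  88  77  95 108 110 114 117  98 105 108]
 [ 88  97 107 103  94  98 107 110 112 115 116  97 102 108]
 [ 92  89  92  90  96 111 118 118 117 118 115  95 101 108]
 [ 93  93  90  86  91 102 122 124 123 119 103  89  99 102]
 [ 93  91  92  89  86  96 117 124 132 127  88  84  99  99]]
rod [[207 210 209 211 200 150 108 143 192 211 212 210 210 210]
 [209 209 211 211 200 148 108 140 191 210 212 211 210 211]
 [211 211 213 212 201 150 107 142 192 211 212 210 210 210]
 [212 212 212 213 202 151 107 140 192 211 211 210 210 210]
 [212 212 213 213 202 152 110 142 193 211 213 211 210 211]]
```

```bash
python3 - <<'E'
from h import *
from scipy.optimize import brentq
E=np.array([.5600,-.0354,.13]); bx=proj("side",E)[0]
for axcol in(244.1,244.4,244.7):
    m=lambda t:E+.075*np.array([np.cos(t),np.sin(t),0])
    th=brentq(lambda t:proj("side",m(t))[0]-bx-(267.1-axcol),-2.9,-1.7)
    print(axcol,th,proj("side",m(th)),"normal",(th-3.2226)/2)
T=lambda u,v:(175+(u+.5)/6-.5,145+(v+.5)/6-.5); f=lambda u,v,z:onz("top",T(u,v),z)
e=f(545,213,.075)
def ang(d): return np.arctan2(d[1],d[0])
print("plate top mid",ang(f(712,338,.144)-e)," edge normal",ang(f(735,312,.144)-f(690,365,.144))-np.pi/2)
print("arm edges",ang(f(668,372,.016)-f(545,258,.016)),ang(f(685,345,.016)-f(580,248,.016)))
c=cv2.imread("pics/top0.png")[198:210,285:300]; print(cv2.cvtColor(c,cv2.COLOR_BGR2GRAY))
E
```

```text
244.1 -2.3787742392287483 [267.97464244 183.03928593] normal -2.8006871196143743
244.4 -2.364799404519929 [267.67464244 182.9226505 ] normal -2.7936997022599646
244.7 -2.351002100144248 [267.37464244 182.80905322] normal -2.786801050072124
plate top mid -2.3413863841439744  edge normal -2.2954001958942456
arm edges -2.337945528753289 -2.336821673936648
[[182 185 187 187 189 189 189 186 184 163 154 174 178 177 179]
 [178 175 187 186 188 186 187 184 164 142 159 178 179 181 182]
 [190 177 175 185 188 188 185 171 151 155 177 181 184 185 184]
 [193 188 182 183 186 186 166 150 160 174 179 184 185 187 184]
 [195 195 192 183 180 167 142 152 178 179 178 186 186 185 183]
 [195 196 196 190 166 138 149 175 185 186 187 188 190 183 184]
 [191 197 194 173 141 147 173 172 175 191 192 188 186 186 185]
 [163 189 187 163 146 170 158 129 156 187 188 187 185 186 184]
 [116 140 145 129 126 142 109  88 118 150 177 182 183 184 185]
 [106 104 112 109  97  96  79  91 128 158 180 185 188 185 184]
 [116 112 110 103  92  86 105 133 163 177 182 185 184 184 187]
 [143 166 163 164 154 147 150 156 168 179 186 183 184 187 184]]
```

All cues agree: required normal ≈ -2.784 rad, held normal -2.781. I'll make a 0.5 mm centring nudge, settle, and check.

>>> jog_arm --deltas '[-0.005, 0, 0, 0, 0, 0, -0.005, 0, 0, 0, 0, 0, -0.005, 0, 0, 0, 0, 0, -0.005, 0, 0, 0, 0, 0, -0.005, 0, 0, 0, 0, 0]'

```text
time: 11.43
tool_pos: [0.5601, -0.0357, 0.1718]
tool_rot: [3.141, -0.0, 0.36]
contact_force: [-0.1, 0.1, -0.7]
opening: 0.014
```

>>> jog_arm --deltas '[0, 0, 0, 0, 0, 0, 0, 0, 0, 0, 0, 0, 0, 0, 0, 0, 0, 0, 0, 0, 0, 0, 0, 0, 0, 0, 0, 0, 0, 0]'

```text
time: 11.85
tool_pos: [0.56, -0.0356, 0.1717]
tool_rot: [3.142, 0.0, 0.36]
contact_force: [0.3, -0.4, -0.9]
opening: 0.0138
```

```bash
python3 - <<'E'
from h import *
f=[]
for i in range(5):
    b=robot.read_camera("side"); o=robot.observe(); f.append(np.r_[o["contact_force"],o["torque"]])
print(np.mean(f,0).round(2),o["tool_pos"],o["tool_rot"],o["opening"],abs(o["qvel"]).max())
a=robot.read_camera("top")
rs=lambda im,s:cv2.resize(im[:,:,::-1],None,fx=s,fy=s,interpolation=cv2.INTER_CUBIC)
can=np.zeros((600,800,3),np.uint8); can[:600,:400]=rs(b[165:265,215:282],6)[:600,:400]; can[:300,400:800]=rs(a[130:280,140:340],2); cv2.imwrite("pics/v9.png",can)
E
```

```text
[-0.12  0.21 -1.18 -0.02 -0.02  0.01] [ 0.56000075 -0.03562819  0.17174456] [3.14152332e+00 2.03389971e-05 3.60104848e-01] 0.01391656790382034 0.002516296064399282
```

View pics/v9.png

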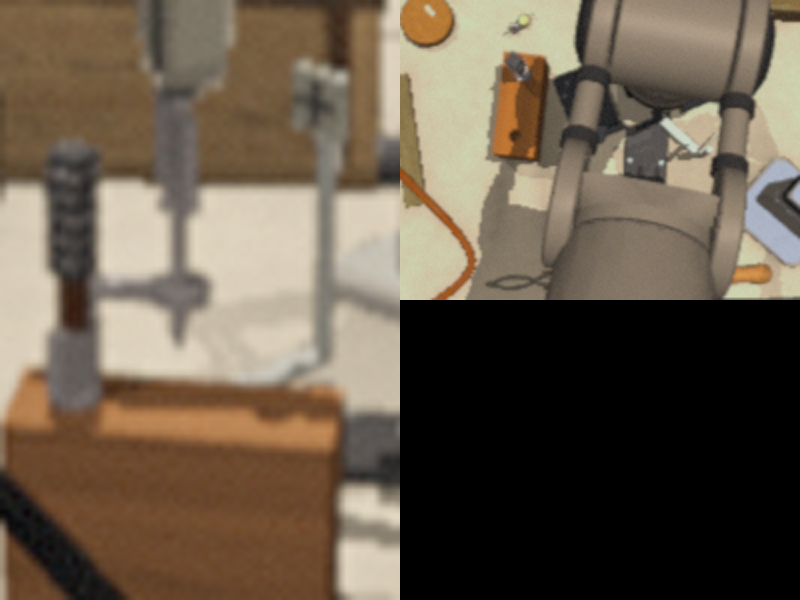

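The rod is centred through the ring (tip at (180,342) in the side panel). The scraper, marker arm and other visible items have not moved, and the arm is still with negligible force. I'll hand in.

```bash
python3 -c "
from cell import robot
print(robot.hand_in())"
```

```text
the job is handed in; nothing more can be done
None
```

I took the mirror from the block's near hole, passed its rod down through the eyelet, and turned it to the sight angle. I handed the job in at about 12 s with the mirror still held by its grip.

**Last checks**
- **Rod:** the side camera shows it through the ring with the tip sticking out below. The measured side force is about 0.2 N, so it does not seem to be pressing on the ring.
- **Height:** by the tool position, the glass centre is at about 0.130 m, level with the lens.
- **Upright and still:** tilt is about 0 and the joints are at rest.
- **Angle:** the glass faces -2.781 rad, against a target of about -2.784 rad. I worked this out from the jaw angle and did not see it through the stand's camera.
- **Other items:** the scraper and marker arm look unmoved. So do the loose things in view, but in the last pictures the arm hid the flux jar, part of the tweezers and most of the graver.

**Where the checks disagreed**
- **Eyelet position:** the wrist and side cameras differed by about 2 mm in x. I entered between the two readings and met no contact.
- **Marker angle:** most readings fell between -2.34 and -2.38 rad. One less precise reading, from the plate's edge, gave -2.30. The target angle is therefore good to roughly 0.02 rad.

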